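# Shut and latch the cutlery chest

## Task

Put the cutlery chest away for the day: press its raised lid gently down until it is fully shut, and only then push each of the two front latch levers up and over its centre so that it snaps down onto the lid side, in either order. It is all a matter of pushing with the fingertips and nothing needs gripping: do not lift, tip or shove the chest, and leave the other things on the counter where they stand.

Things in the scene. Friction and masses are not known exactly. Their poses are not given: they have to be found in the camera images.
- chest: Slate-grey open chest of brass cutlery, loose, about 3.5 kg; slides if pushed harder than about 12 N. 160 (x) x 260 (y) mm, 100 high to the rim, 112 to the shut lid's top. Origin: centre of its underside, on the counter. +x runs from its front (latches, robot side) to its back (lid hinge), z up. Hinge line: along y at x 80, z 100 mm. Latch pivots: x -92, y +75 and -75, z 118 mm.
- lid (a joint): Angle of the lid about the hinge line at the chest's back, rad: 0 = shut on the rim, growing as its front edge rises. Starts half open (0.55 to 1.05); a stiff friction hinge holds it where it is left. Panel 12 mm thick, 160 mm from hinge to front edge, 260 mm wide, underside in the hinge plane. Pressing near the front edge takes 1 to 4 N.
- lid_edge (a point): Middle of the lid's front edge, on its upper (outer) face; moves with the lid.
- latch_left (a joint): Angle of the left (+y) latch lever about its pivot (axis along the chest's y), rad: 0 = open, at its stop, leaning 0.5 rad from upright to the front (-x); 0.5 = upright, the centre; 1.6 = latched, leaning 1.1 rad to the back over the lid. A spring drives it from the centre to the stop on that side; 3 to 6 N level push at the handle moves it; short of the centre it snaps back.
- latch_left_grip (a point): Centre of the left latch lever's white crossbar handle, 68 mm from the pivot; the bar is 18 mm thick and 42 mm long, parallel to the chest's y. Open it lies about 33 mm in front of the pivot and 60 mm above it; moves with the lever.
- latch_right (a joint): Angle of the right (-y) brass latch lever; the same as the left one: 0 = open, 0.5 = centre, 1.6 = latched.
- latch_right_grip (a point): Centre of the right latch lever's white crossbar handle; the same sizes as the left one.
- mug: Cream mug, 80 mm across, 90 mm high, loose, standing to the left of the chest; to be left alone. Origin: centre of its underside.
- bowl: White ceramic bowl, 130 mm across, 60 mm high, loose, to the right of the chest; to be left alone. Origin: centre of its underside.
- mill: Dark wooden pepper mill, 56 mm across, 160 mm high, loose; to be left alone. Origin: centre of its underside.
- jar: Amber glass jar with brass cap, 72 mm across, 100 mm high, loose; to be left alone. Origin: centre of its underside.
- spoon: Brass spoon 170 mm long lying on the counter; to be left alone. Origin: on its underside.
- candle: Brass candlestick, 80 mm across, 95 mm high, loose; to be left alone. Origin: centre of its underside.

How it is judged (in metres and radians):
On the way, in this order (a step that is already met when the one before it is completed fails the run):
1. the lid is pressed fully shut, both latches still open (value of joint lid below 0.05 rad and value of joint each of latch_left, latch_right below 0.3 rad), for 0.2 s.
2. both latches are snapped over onto the lid (value of joint each of latch_left, latch_right above 1.45 rad), for 0.2 s.
At the end, for the whole second after the job is handed in: The lid is shut (below 0.05 rad), both latches are over at their latched stop (above 1.45 rad of 1.6), the chest stands level and at rest within 40 mm of where it began, and the other things are within 40 mm of their places (all of step 2 and value of joint lid below 0.05 rad and linear speed of chest below 0.02 m/s and angle between chest's own z axis and vertical below 0.05 rad and distance of each of chest, mug, bowl, mill, jar, spoon, candle from where it was at the start of the episode below 0.04 m); the robot touches nothing.
It fails at once if another thing on the counter is lifted, shoved or knocked more than 40 mm out of place, or tipped over (distance of any of mug, bowl, mill, jar, spoon, candle from where it was at the start of the episode above 0.04 m or angle between any of mug, bowl, mill, jar, candle's own z axis and vertical above 0.5 rad).
It fails at once if the chest is lifted or tipped (its underside centre more than 15 mm up, or leaning over 0.15 rad) (height (world z) of chest above 0.015 m or angle between chest's own z axis and vertical above 0.15 rad).
It fails at once if the chest is shoved more than 40 mm along the counter (distance of chest from where it was at the start of the episode above 0.04 m).
It fails at once if a latch is thrown past its centre while the lid is still up (over 0.12 rad) (value of joint lid above 0.12 rad and value of joint any of latch_left, latch_right above 0.6 rad).
It fails at once if the chest, lid or a latch is pushed with more than 45 N (contact force between the fingers and chest above 45 N).
It also fails if it takes over 51 s, if anything falls off the work surface, if the arm or the gripper's body presses on something with over 40 N, if the wrist force passes 120 N, or if a joint passes its speed limit or range.

## Robot

A 7-joint arm with a two-finger parallel gripper is mounted at the origin on the work surface. World frame = base frame: x ahead of the robot, y to its left, z up, the work surface at z = 0. Lengths are in m, angles in degrees, forces in N, time in s.
With the tool pointing down it reaches from about 0.425 to 0.95 m from the base axis. Payload 4.7 kg.
Tool frame: the origin (TCP) lies midway between the tips of the shut fingers; the grasp point (between the pads) lies 19 mm behind it; z points along the fingers, y is the line along which they close (so a half turn about z gives the same grasp; the last joint's range is limited). The gripper opens to 85 mm and grips with 20 to 120 N. Pads are 22 mm wide; open, the fingers measure 114 mm over their backs; the gripper's body (76 mm by 85 mm) begins 54 mm behind the grasp point. The pads swing forward as they close: fully open they stand 13 mm farther back than shut.
Start: joints at [65.094, 26.849, -2.785, 87.806, 1.381, 65.374, -4.715], TCP at [0.267, -0.62, 0.231] pointing down, gripper open.
Joint ranges: [-148.3, 148.3], [-19.14, 114.17], [-79.39, 73.82], [5.75, 140.21], [-59.74, 239.74], [12.07, 113.84], [-152.46, 152.46]. Speed limits (degrees/s): [147.25, 147.25, 180, 180, 180, 180, 180].

## Interface

Orientations are given as a 3x3 rotation matrix whose columns are the frame's x, y, z axes.
In Python, from rig import ctrl gives the robot as it stands.
- The arm moves only by the tool drive_tool, never from a script. Its argument "deltas" is a list of rows, each a list of 6 numbers: the shift along the world's x, y, z scaled (see below), then the turn, a rotation vector about the world's x, y, z scaled (see below). In form: [[x, y, z, rx, ry, rz], ...]. A call has 1 to 20 rows; each row shifts and turns the commanded pose from where the row before left it; what a row does not reach is not made up. The controller multiplies each number of a shift by 0.6 m and each number of a turn by 90 degrees. A row lasts 1/12 s, in which the tool goes at most 41.7 mm and 7.16 degrees, less where a joint would pass 70% of its speed; a pose out of reach is approached as far as the arm can. A call with a number of a shift or a turn outside -1 to 1 is refused whole. A call with a gripper value outside its range is refused whole. "grip" is the opening, from 0 (shut) to 1 (fully open), set as the call begins (left out, the last holds). The fingers move at their own pace and stop on an object; the grip force is fixed at half the most. Time passes only in rows, so rows that do not move let the fingers close. It gives the time, the measured TCP pose, the force, the opening and the grip force at its end, in the units of the state.
- ctrl.observe(): the state, without advancing time (a new reading comes with each control period).
- ctrl.grab_frame(name): name is "scene" or "top" or "wrist"; returns a dict with "img" (420x560x3 uint8, red, green, blue), "vertical_fov" (degrees; the focal length in pixels is half the picture's height over the tangent of half this angle, whatever the lens; pixels are square), "cx", "cy" (the principal point, pixels), "rvec" (rotation vector, rad) and "tvec" (3), from world to camera coordinates, as OpenCV has them; the wrist camera has in their place "tool_from_camera" (4x4, takes a point from camera to tool coordinates, whose origin is the TCP and whose axes are the flange's). Camera axes: x right, y down, z forward; pixel columns grow to the right and rows downward; lengths in m; the calibration is good to about 2 mm. A picture is of the moment at which its call begins: read the wrist's pose just before it. There is no depth.
- ctrl.hand_in(): hands the job in; it is judged then, once.
The state is a dict: "t": time; "joints": joint angles; "dq": joint speeds; "tau": joint torques, N m; "tool_pos": TCP position; "tcp_rot": TCP orientation; "wrist_force": force on the tool from outside, world axes, zero at the start; "moment": the same for the moment, N m; "finger_gap": finger opening in m; "finger_force": force on a finger pad.
Only numpy, scipy, OpenCV 4.12 (cv2) and the standard library are available. Lean on these libraries where they do the work, as an engineer would, in place of code of your own. Each camera call takes 0.05 s, during which the arm holds its last target. There are 200 camera calls.

## Working session

There is one attempt and no reset: what is moved stays moved. The work goes in short steps, Python scripts to look and compute and a tool call to move; the robot and the scene stay as the last step left them, time stands still between calls to the robot, and variables do not carry over. Pictures are saved under pics/ and viewed, at most 10 in all, crops included, and the job is handed in when it is done.

Besides the shell and the picture viewer there is one more tool, called after "Call:" as name(argument=value, ...) on one line, values as JSON. drive_tool: Moves the arm, as the interface text tells. Shifts and turns lie within -1 to 1; 1 stands for 0.6 m of shift or 90 degrees of turn. Its arguments: {"type":"object","properties":{"deltas":{"type":"array"},"grip":{"type":"number"}},"required":["deltas"]}

```bash
mkdir -p pics; cat > h.py <<'E'
import numpy as np, cv2
from rig import ctrl
def cam(n):
    f=ctrl.grab_frame(n); f['f']=f['img'].shape[0]/2/np.tan(np.radians(f['vertical_fov'])/2)
    f['R']=cv2.Rodrigues(np.array(f['rvec'],float))[0] if 'rvec' in f else None
    return f
def ray(f,u,v):
    d=f['R'].T@np.array([(u-f['cx'])/f['f'],(v-f['cy'])/f['f'],1]); o=-f['R'].T@np.array(f['tvec']).ravel(); return o,d
def onz(f,u,v,z):
    o,d=ray(f,u,v); return o+d*(z-o[2])/d[2]
def tri(rs):
    A=0;b=0
    for o,d in rs:
        d=d/np.linalg.norm(d);P=np.eye(3)-np.outer(d,d);A=A+P;b=b+P@o
    return np.linalg.solve(A,b)
def proj(f,p):
    q=f['R']@np.array(p)+np.array(f['tvec']).ravel(); return f['cx']+f['f']*q[0]/q[2],f['cy']+f['f']*q[1]/q[2]
E
python3 - <<'E'
from h import *
for n in('scene','top'):
    f=cam(n); cv2.imwrite(f'pics/{n}0.png',f['img'][:,:,::-1]); np.save(f'{n}0.npy',f,allow_pickle=True)
    print(n,ray(f,280,210),f['f'])
E
```

```text
scene (array([1.2587322 , 0.52558028, 1.41729788]), array([-0.45212395, -0.35017767, -0.82037169])) 481.0226478412438
top (array([ 0.42537344, -0.03044025,  1.36559985]), array([ 0.09766412, -0.00847628, -0.99541514])) 387.80722401737427
```

View pics/scene0.png

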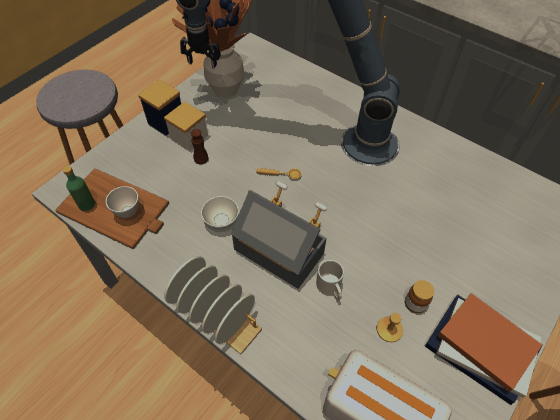

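View pics/top0.png

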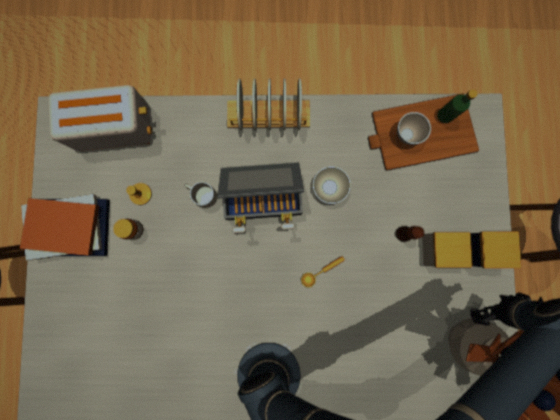

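Both views show the chest: handles at about (282,186) and (320,208) in scene, and (239,230) and (288,226) in top. I'll zoom in on both.

```bash
python3 - <<'E'
from h import *
a=np.load('scene0.npy',allow_pickle=True).item()['img'][165:290,215:355,::-1]
b=np.load('top0.npy',allow_pickle=True).item()['img'][150:250,205:320,::-1]
cv2.imwrite('pics/c.png',np.hstack([cv2.resize(a,(400,357),interpolation=2),cv2.resize(b,(400,357),interpolation=2)]))
for n,(y0,y1,x0,x1) in {'scene':(175,225,268,330),'top':(218,240,228,300)}.items():
    i=np.load(f'{n}0.npy',allow_pickle=True).item()['img'][y0:y1,x0:x1].astype(int)
    m=((i.min(2)>(200 if n=='scene' else 185))).astype(np.uint8)
    k,l,s,c=cv2.connectedComponentsWithStats(m)
    print(n,[(s[j].tolist(),(c[j]+[x0,y0]).round(1).tolist()) for j in range(1,k) if s[j,4]>8])
E
```

```text
scene []
top []
```

View pics/c.png

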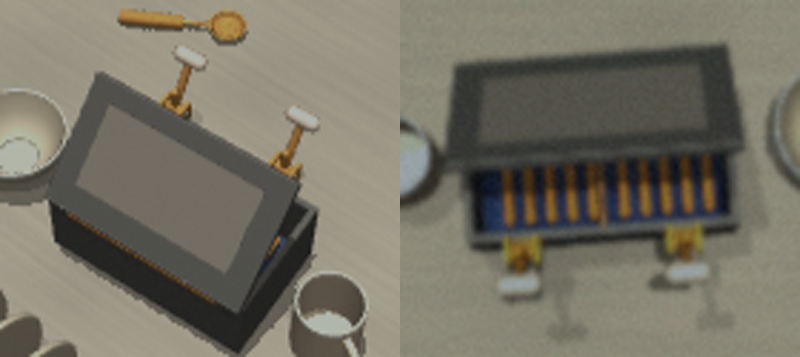

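```bash
python3 - <<'E'
from h import *
S=np.load('scene0.npy',allow_pickle=True).item();T=np.load('top0.npy',allow_pickle=True).item()
P={}
for k,s,t in [('hL',(320.7,206.7),(238.9,229.8)),('hR',(281.5,185.3),(287.5,225.9)),('fL',(320,228),(218.5,197.1)),('fR',(249.3,191.2),(303.3,192)),('rL',(300,273.5),(221.7,168.2)),('rR',(232.5,236),(299,163.2))]:
    P[k]=tri([ray(S,*s),ray(T,*t)]); print(k,P[k].round(3),np.array(proj(S,P[k])).round(1)-s)
d=P['hL']-P['hR']; yaw=np.arctan2(-d[0],d[1]); d2=P['fL']-P['fR'];d3=P['rL']-P['rR']
print('yaw',[np.degrees(np.arctan2(-q[0],q[1])) for q in(d,d2,d3)], [np.linalg.norm(q) for q in (d,d2,d3)])
c=(P['hL']+P['hR'])/2; ax=np.array([np.cos(yaw),np.sin(yaw),0])
print('chest from handles',c+ax*.125); 
e=(P['fL']+P['fR'])/2-(P['rL']+P['rR'])/2; print('lid',np.arctan2(e[2],-e@ax),np.linalg.norm(e))
print('chest from lid rear', (P['rL']+P['rR'])/2-ax*.08)
# bottle/mug check positions
print('mug rim',onz(T,203,195,.09),'bowl',onz(T,331,186,.06),'spoon',onz(T,308,280,0),onz(T,343,259,0))
print(ctrl.observe()['tcp_rot'])
E
```

```text
hL [0.482 0.087 0.17 ] [-0.1  0. ]
hR [ 0.493 -0.063  0.173] [-0.2  0. ]
fL [0.576 0.145 0.218] [-0.6  0. ]
fR [ 0.594 -0.112  0.206] [0.2 0. ]
rL [0.686 0.155 0.106] [-1.5 -0.1]
rR [ 0.705 -0.102  0.09 ] [-1.3 -0.2]
yaw [np.float64(4.331473301042165), np.float64(3.94065715044441), np.float64(4.3243347264027845)] [np.float64(0.14999233884320165), np.float64(0.2574313455841227), np.float64(0.258286101817501)]
chest from handles [0.61184436 0.02123461 0.17180992]
lid 0.7987586971692768 0.1590173619104332
chest from lid rear [0.61586118 0.02043039 0.09783312]
mug rim [0.60145435 0.21450782 0.09      ] bowl [ 0.63491407 -0.21528068  0.06      ] spoon [ 0.31520741 -0.13811917  0.        ] [ 0.38714898 -0.26080291  0.        ]
[[ 9.18802290e-01  3.94717366e-01 -7.42810606e-04]
 [ 3.94718063e-01 -9.18800874e-01  1.61385211e-03]
 [-4.54795804e-05 -1.77601178e-03 -9.99998422e-01]]
```

Chest centre is about (0.613, 0.021), yaw about 4.3°, lid about 0.8 rad. Next: shut the fingers and move above the lid.

Call:
drive_tool(deltas=[[0.0292,0.056,0.023,0,0,-0.011],[0.0292,0.056,0.023,0,0,-0.011],[0.0292,0.056,0.023,0,0,-0.011],[0.0292,0.056,0.023,0,0,-0.011],[0.0292,0.056,0.023,0,0,-0.011],[0.0292,0.056,0,0,0,-0.011],[0.0292,0.056,0,0,0,-0.011],[0.0292,0.056,0,0,0,-0.011],[0.0292,0.056,0,0,0,-0.011],[0.0292,0.056,0,0,0,-0.011],[0.0292,0.056,0,0,0,-0.011],[0.0292,0.056,0,0,0,-0.011],[0.0292,0.056,0,0,0,-0.011],[0.0292,0.056,0,0,0,-0.011],[0.0292,0.056,0,0,0,-0.011],[0.0292,0.056,0,0,0,-0.011],[0.0292,0.056,0,0,0,-0.011],[0.0292,0.056,0,0,0,-0.011],[0.0292,0.056,0,0,0,-0.011],[0,0,0,0,0,0]], grip=0)

```text
t: 1.77
tool_pos: [0.6008, 0.028, 0.2997]
tcp_rot: [[0.996, 0.089, 0.0], [0.089, -0.996, 0.006], [0.001, -0.006, -1.0]]
wrist_force: [0.4, 1.1, 0.7]
finger_gap: 0.0002
finger_force: 0.0
```

Call:
drive_tool(deltas=[[0,-0.002,-0.033,0,0,0],[0,-0.002,-0.033,0,0,0],[0,-0.002,-0.033,0,0,0],[0,-0.002,-0.023,0,0,0],[-0.002,0,-0.01,0,0,0],[-0.002,0,-0.01,0,0,0],[-0.002,0,-0.01,0,0,0],[-0.002,0,-0.01,0,0,0],[-0.002,0,-0.01,0,0,0],[-0.002,0,-0.01,0,0,0]])

```text
t: 2.6
tool_pos: [0.5924, 0.0135, 0.1912]
tcp_rot: [[0.997, 0.078, 0.001], [0.078, -0.997, -0.0], [0.001, 0.0, -1.0]]
wrist_force: [-0.7, 0.2, 1.6]
finger_gap: 0.0003
finger_force: 0.8
```

Call:
drive_tool(deltas=[[-0.002,0,-0.01,0,0,0],[-0.002,0,-0.01,0,0,0],[-0.002,0,-0.01,0,0,0],[-0.002,0,-0.01,0,0,0],[-0.002,0,-0.01,0,0,0],[-0.002,0,-0.01,0,0,0],[-0.002,0,-0.01,0,0,0]])

```text
t: 3.18
tool_pos: [0.5835, 0.0134, 0.1484]
tcp_rot: [[0.997, 0.077, -0.0], [0.077, -0.997, -0.0], [-0.0, 0.0, -1.0]]
wrist_force: [0.2, 0.4, 2.0]
finger_gap: -0.0001
finger_force: 0.8
```

```bash
python3 - <<'E'
from h import *
f=cam('scene'); cv2.imwrite('pics/s1.png',cv2.resize(f['img'][120:300,190:370,::-1],(540,540),interpolation=2))
E
```

```text
(no output)
```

View pics/s1.png

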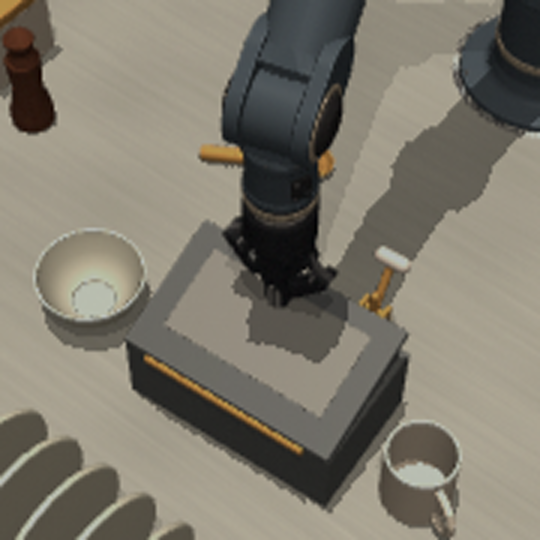

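The lid is going down with the fingertips on it near picture centre, and nothing else has been disturbed. I'll carry on to z ≈ 0.112.

Call:
drive_tool(deltas=[[-0.002,0,-0.01,0,0,0],[-0.002,0,-0.01,0,0,0],[-0.002,0,-0.01,0,0,0],[-0.002,0,-0.01,0,0,0],[0,0,-0.006,0,0,0],[0,0,-0.005,0,0,0],[0,0,-0.004,0,0,0]])

```text
t: 3.82
tool_pos: [0.5788, 0.0135, 0.1157]
tcp_rot: [[0.997, 0.077, -0.0], [0.077, -0.997, -0.0], [-0.0, 0.0, -1.0]]
wrist_force: [-1.1, -0.7, 1.6]
finger_gap: 0.0004
finger_force: 0.6
```

Call:
drive_tool(deltas=[[0,0,-0.003,0,0,0],[0,0,-0.002,0,0,0],[0,0,-0.002,0,0,0],[0,0,0,0,0,0]])

```text
t: 4.15
tool_pos: [0.5794, 0.0135, 0.1121]
tcp_rot: [[0.997, 0.077, 0.001], [0.077, -0.997, 0.0], [0.001, 0.0, -1.0]]
wrist_force: [0.1, 1.0, 0.4]
finger_gap: 0.0001
finger_force: 0.0
```

Call:
drive_tool(deltas=[[0,0,-0.002,0,0,0],[0,0,-0.002,0,0,0],[0,0,0,0,0,0]])

```text
t: 4.4
tool_pos: [0.5795, 0.0135, 0.112]
tcp_rot: [[0.997, 0.077, 0.001], [0.077, -0.997, -0.001], [0.001, 0.001, -1.0]]
wrist_force: [-5.8, -0.8, 15.7]
finger_gap: 0.0002
finger_force: 7.8
```

Call:
drive_tool(deltas=[[0,0,0,0,0,0],[0,0,0.05,0,0,0],[0,0,0.05,0,0,0],[0,0,0.05,0,0,0],[0,0,0.05,0,0,0],[0,0,0.05,0,0,0],[-0.04,0.02,0,0,0,0],[-0.04,0.02,0,0,0,0],[-0.04,0.02,0,0,0,0],[-0.04,0.02,0,0,0,0],[-0.04,0.02,0,0,0,0],[-0.04,0.02,0,0,0,0],[0,0,0,0,0,0]])

```text
t: 5.48
tool_pos: [0.431, 0.088, 0.2596]
tcp_rot: [[0.997, 0.083, -0.001], [0.083, -0.997, -0.001], [-0.001, 0.001, -1.0]]
wrist_force: [-0.6, -0.7, -0.2]
finger_gap: 0.0003
finger_force: 0.0
```

```bash
python3 - <<'E'
from h import *
f=cam('scene'); g=cam('top')
cv2.imwrite('pics/s2.png',np.hstack([cv2.resize(f['img'][150:290,215:355,::-1],(400,400),interpolation=2),cv2.resize(g['img'][150:265,205:320,::-1],(400,400),interpolation=2)]))
E
```

```text
(no output)
```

View pics/s2.png

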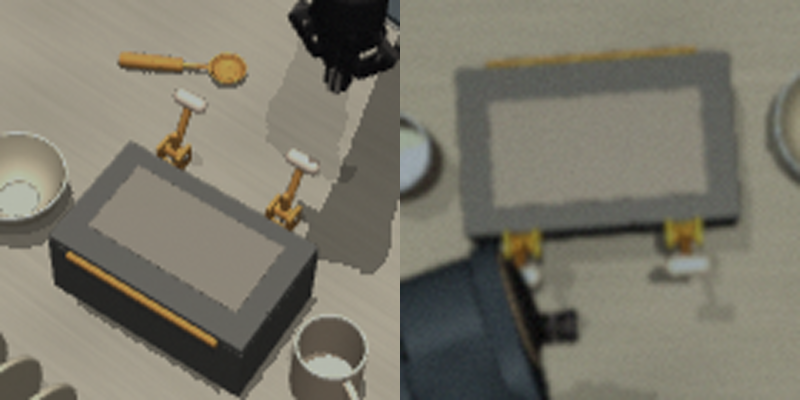

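The lid is fully shut and both latches are still open: bars at about (190,100) and (302,160) in the left crop. Next: descend and push the left latch.

Call:
drive_tool(deltas=[[0,0,-0.031,0,0,0],[0,0,-0.031,0,0,0],[0,0,-0.031,0,0,0],[0,0,-0.031,0,0,0],[0,0,-0.031,0,0,0],[0.013,0,0,0,0,0],[0.013,0,0,0,0,0],[0.01,0.001,0,0,0,0],[0.01,0.001,0,0,0,0],[0.01,0.001,0,0,0,0],[0.01,0.001,0,0,0,0]])

```text
t: 6.5
tool_pos: [0.4743, 0.0877, 0.1673]
tcp_rot: [[0.997, 0.077, -0.002], [0.077, -0.997, -0.001], [-0.002, 0.001, -1.0]]
wrist_force: [-3.7, -1.5, 2.8]
finger_gap: -0.0002
finger_force: 2.0
```

Contact at about 4 N. Keep pushing.

Call:
drive_tool(deltas=[[0.01,0.001,0,0,0,0],[0.01,0.001,0,0,0,0],[0.01,0.001,0,0,0,0],[0.01,0.001,0,0,0,0]])

```text
t: 6.83
tool_pos: [0.5, 0.0904, 0.1669]
tcp_rot: [[0.997, 0.077, 0.002], [0.077, -0.997, 0.0], [0.002, -0.0, -1.0]]
wrist_force: [-0.3, -0.1, 0.1]
finger_gap: 0.0004
finger_force: 0.1
```

Call:
drive_tool(deltas=[[0.01,0.001,0,0,0,0],[0,0,0,0,0,0],[-0.03,0,0.02,0,0,0],[-0.03,0,0.05,0,0,0],[-0.03,0,0.05,0,0,0],[-0.02,-0.05,0.035,0,0,0],[0,-0.05,0,0,0,0],[0,-0.05,0,0,0,0],[0,-0.05,0,0,0,0],[0,-0.056,0,0,0,0],[0,0,0,0,0,0]])

```text
t: 7.75
tool_pos: [0.4381, -0.0696, 0.2595]
tcp_rot: [[0.998, 0.067, 0.0], [0.067, -0.998, -0.003], [0.0, 0.003, -1.0]]
wrist_force: [0.6, -0.7, 0.7]
finger_gap: 0.0003
finger_force: 0.0
```

```bash
python3 - <<'E'
from h import *
f=cam('scene'); g=cam('top')
cv2.imwrite('pics/s3.png',np.hstack([cv2.resize(f['img'][150:290,215:355,::-1],(400,400),interpolation=2),cv2.resize(g['img'][150:265,205:320,::-1],(400,400),interpolation=2)]))
E
```

```text
(no output)
```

View pics/s3.png

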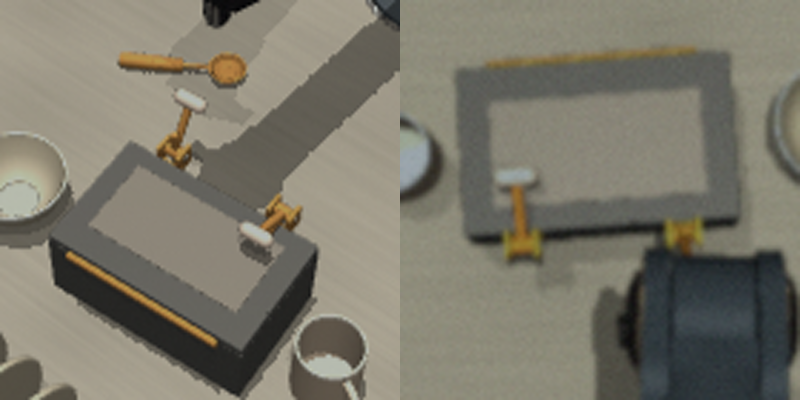

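The left latch is over, its bar at (257,233) in the crop, and the chest hasn't moved. Now the right latch.

Call:
drive_tool(deltas=[[0,0.005,-0.031,0,0,0],[0,0.005,-0.031,0,0,0],[0,0,-0.031,0,0,0],[0,0,-0.031,0,0,0],[0,0,-0.031,0,0,0],[0.013,0,0,0,0,0],[0.013,0,0,0,0,0],[0.013,0,0,0,0,0],[0.01,0.001,0,0,0,0],[0.01,0.001,0,0,0,0],[0.01,0.001,0,0,0,0],[0.01,0.001,0,0,0,0],[0.01,0.001,0,0,0,0],[0.01,0.001,0,0,0,0],[0.01,0.001,0,0,0,0]])

```text
t: 9.1
tool_pos: [0.5052, -0.0525, 0.1669]
tcp_rot: [[0.997, 0.077, 0.002], [0.077, -0.997, -0.0], [0.002, 0.0, -1.0]]
wrist_force: [-0.7, -0.4, -0.0]
finger_gap: 0.0003
finger_force: 0.3
```

Call:
drive_tool(deltas=[[0.01,0,0,0,0,0],[0.01,0,0,0,0,0],[0,0,0,0,0,0],[-0.03,0,0.02,0,0,0],[-0.05,0,0.04,0,0,0],[-0.05,0,0.05,0,0,0],[0,-0.04,0.05,0,0,0],[0,-0.06,0,0,0,0],[0,-0.06,0,0,0,0],[0,-0.06,0,0,0,0],[0,0,0,0,0,0]])

```text
t: 10.02
tool_pos: [0.4375, -0.1923, 0.2623]
tcp_rot: [[0.998, 0.066, 0.001], [0.066, -0.998, -0.004], [0.001, 0.004, -1.0]]
wrist_force: [-0.1, -0.1, 0.4]
finger_gap: -0.0001
finger_force: 0.0
```

```bash
python3 - <<'E'
from h import *
f=cam('scene'); g=cam('top')
cv2.imwrite('pics/s4.png',np.hstack([cv2.resize(f['img'][150:290,215:355,::-1],(400,400),interpolation=2),cv2.resize(g['img'][150:265,205:320,::-1],(400,400),interpolation=2)]))
E
```

```text
(no output)
```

View pics/s4.png

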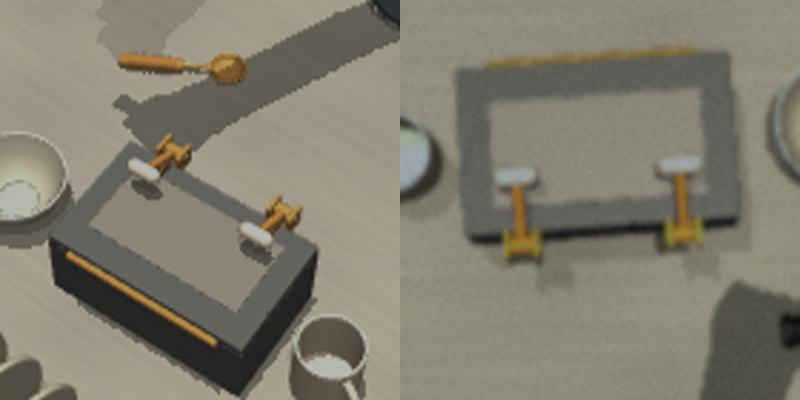

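Both latches are over onto the lid, with bars at (145,168) and (257,233) in the crop. The lid is shut, everything is in place and the arm is clear, so I'll hand in.

```bash
python3 -c "
from rig import ctrl
print(ctrl.hand_in())"
```

```text
the job is handed in; nothing more can be done
None
```

The job is handed in at about 10 s of the 51 s allowed: the lid is shut and both latches are over onto it, with the chest and everything near it still in place in the last pictures; no verdict came back.

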